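# Gauge the pack of visiting cards under the desk lamp

### The job

Under the green desk lamp lie two packs of visiting cards, one of them held flat by a small brass weight: move the weight over to the middle of the other pack, then take the brass bridge gauge and lower it by hand astride the pack you have bared, until its legs stand flat on the counter and its sprung foot bears on the middle of the cards and shows their height. Leave the gauge standing there upright and let go of it; both packs stay where they lie, nothing may knock the lamp, and everything else on the counter is left alone.

Things in the scene. Friction and masses are not known exactly. Their poses are not given: they have to be found in the camera images.
- lamp: Desk lamp, fixed: round brass foot 140 mm across, 28 mm high; 14 mm post in its centre, bent over at the top (300 mm) to carry a half-round green glass shade. Origin: foot's centre on the counter; z up; -x points to its front, seen from the robot to the right. In its frame the shade spans x -174 to -40, y -127 to 127, z 215 to 287 mm (finial 305). Open below in front. More than 4 N on the lamp is a knock.
- shade_front (a point): Middle of the straight lower front edge of the shade, 217 mm up; the edge runs along the lamp's y, and the middles of the two packs (125 mm apart) lie below it, 5 to 20 mm in front of it. An upright gripper there runs into the shade; one leaning back to the lamp's front (-x) by 35 to 45 degrees, brought in low from the front, clears it.
- pack_a: Thicker banded pack of visiting cards, solid white block 76 mm (its x) by 38 mm (y) by 34 mm high, about 80 g, loose on the counter. Its x is within 0.2 rad of the lamp's x. Origin: centre of its underside; z up. At the start the brass weight stands near its middle; it may be the nearer or the farther pack. This is the one to gauge.
- pack_b: Thinner banded pack, solid white block 76 mm (its x) by 38 mm (y) by 22 mm high, about 50 g, loose on the counter beside the thicker one. Origin: centre of its underside; z up. The brass weight goes onto the middle of its top.
- weight: Turned brass paperweight, 58 mm high, about 0.2 kg, round about its z: base 36 mm in diameter, 13 mm high, tapering to a 12 mm stem, and a plain upright cylindrical grip 20 mm in diameter from 30 to 58 mm above its underside. Origin: centre of its underside; z up.
- gauge: Brass bridge gauge, 0.45 kg, upright at the right, nearer to or farther than the bell. Legs 82 mm apart along its y on shoes 34 (x) by 14 (y) by 6 mm, 68 mm clear between; cross bar 96 mm long (y), 50 to 60 mm up. Barrel from 60 to 118 mm up, 26 mm along x, 22 mm thick along y: grip its flat y sides, at any lean about y. Cap to 124 mm. Same either way round. Origin: midway between the legs, at sole level; z up.
- foot (a joint): The gauge's sprung sliding foot (m): 0 when fully out, its sole then level with the soles of the legs (so when carried, too); grows as it is pushed up, to 0.042. With the legs flat on the counter it reads the height of the part under it. Spring: 0.75 N at 0, 1.6 N at 0.034, less than the gauge's weight.
- foot_sole (a point): Centre of the underside of the gauge's sliding foot, a steel disc 18 mm in diameter; at (0, 0, foot joint value) in the gauge's frame.
- bell: Brass counter bell, 80 mm in diameter, 50 mm high, at the right, beside the gauge (nearer or farther). Origin: centre of its underside. Leave alone.
- stamp: Rubber stamp with a turned wooden handle, 28 by 36 mm, 56 mm high, on the lamp's front side of the gap between the two packs. Origin: centre of its underside. Leave alone.
- bottle: Square glass ink bottle, 46 by 46 mm, 52 mm high, beyond the packs (lamp's -y side). Origin: centre of its underside. Leave alone.
- ruler: Wooden ruler, 305 mm (its x) by 30 mm by 5 mm, lying lengthwise between the packs and the gauge. Origin: centre of its underside. Leave alone.
- stapler: Brass stapler, 165 mm (its x) by 42 mm by 60 mm high, at the right back. Origin: centre of its underside. Leave alone.
- tray: Pewter pen tray with two pens, 230 mm (its x) by 80 mm by 18 mm, at the left, behind the lamp. Origin: centre of its underside. Leave alone.
- strip: Magnetic steel strip on a wooden base with two iron paper clips on it, 180 mm (its x) by 34 mm by 20 mm, at the left front. Origin: centre of its underside. Leave alone.

How it is judged:
By the outcome, as a careful person would: the job done as asked, in the order asked, and still so for the second after the job is handed in, with the robot touching nothing.
It also fails if it takes over 61 s, if anything falls off the work surface, if the arm or the gripper's body presses on something with over 40 N, if the wrist force passes 120 N, or if a joint passes its speed limit or range.

### The arm

A 6-joint arm with a two-finger parallel gripper is mounted at the origin on the work surface. World frame = base frame: x ahead of the robot, y to its left, z up, the work surface at z = 0. Lengths are in m, angles in rad, forces in N, time in s.
With the tool pointing down it reaches from about 0.35 to 1 m from the base axis. Payload 7.1 kg.
Tool frame: the origin (TCP) lies between the finger pads; the fingertips stand 17 mm ahead of it and the grasp point (between the pads) lies 2 mm behind it; z points along the fingers, y is the direction in which the jaws open and shut (so a half turn about z gives the same grasp; the last joint's range is limited). The gripper opens to 85 mm and grips with 20 to 120 N. Pads are 22 mm wide; open, the fingers measure 114 mm over their backs; the gripper's body (76 mm by 85 mm) begins 54 mm behind the grasp point. The pads swing forward as they close: fully open they stand 13 mm farther back than shut.
Start: joints at [1.22, 0.423, 1.63, -0, 1.089, -0.019], TCP at [0.204, 0.591, 0.248] pointing down, gripper open.
Joint ranges: [-3, 3], [-0.9, 2.11], [0.09, 2.58], [-1.31, 4.45], [0.11, 2.69], [-2.54, 2.54]. Speed limits (rad/s): [2.39, 2.39, 3.01, 3.14, 3.14, 3.14].

### API

Orientations are given as a rotation vector (axis times angle).
In Python, from workcell import state, read_camera, camera_params, hand_in, recognise, pinpoint gives the robot as it stands.
- The arm moves only by the tool move_arm, never from a script. Its argument "increments" is one flat list of numbers, 7 for each row, row after row: the shift along the tool's x, y, z in mm, then the turn, a rotation vector about the tool's x, y, z in rad, then the closure in counts, from 0 (fully open) to 255 (shut). In form: [dx, dy, dz, ax, ay, az, gripper, dx, dy, dz, ax, ay, az, gripper, ...]. A call has exactly 10 rows; each row is the pose to reach, as a shift and turn from the pose commanded when the call began, along the tool's axes at that moment; what a row does not reach only later rows make up. A row lasts 1/8 s, in which the tool goes at most 62.5 mm and 10.7 degrees, less where a joint would pass 70% of its speed; a pose out of reach is approached as far as the arm can. A call with a gripper value outside its range is refused whole. The fingers move at their own pace and stop on an object; "grip_force" is the grip in N (left out, the last holds). Time passes only in rows, so rows that repeat a pose let the fingers close, or fill a call up. It gives the time, the measured TCP pose, the force and the opening at its end, in the units of the state.
- state(): the state, without advancing time (a new reading comes with each control period).
- read_camera(name): name is "scene" or "top" or "wrist"; returns (picture, depth): 420x560x3 uint8, red, green, blue; 420x560 float32, m along the optical axis (not along the pixel's ray), 0 where there is no reading.
- camera_params(name): a dict with "vertical_fov" (degrees; the focal length in pixels is half the picture's height over the tangent of half this angle, whatever the lens; pixels are square), "cx", "cy" (the principal point, pixels), "pose" (4x4, takes a point from camera to world coordinates). Camera axes: x right, y down, z forward; pixel columns grow to the right and rows downward; lengths in m; the calibration is good to about 2 mm. A picture is of the moment at which its call begins: read the wrist's pose just before it. camera_params takes no time and is no camera call; for the wrist camera it gives the pose at the moment of the call.
- hand_in(): hands the job in, once; it reports no verdict.
Trained networks look in the newest picture that a camera, given by its name, has taken for a name from the list of things; names that differ only in an ending like _2 or _b are one class to them, and where a whole thing is asked for, a point or a joint stands for the part that bears it (a point fixed in the world has none). Each returns a list of dicts, best first, with "conf" (0 to 1); they miss things now and then, are a little off and sometimes report something else, mostly with a low value. They report only what shows in the picture. A call takes as long as a camera call.
- recognise(camera, query): "uv" ([column, row] in pixels, amid what is visible of it).
- pinpoint(camera, query): "uv" ([column, row] in pixels: a listed point, or the origin of a listed thing).
The state is a dict: "time": time; "q": joint angles; "joint_velocities": joint speeds; "effort": joint torques, N m; "tool_pos": TCP position; "ee_rot": TCP orientation; "contact_force": force on the tool from outside, world axes, zero at the start; "ft_torque": the same for the moment, N m; "grip_width": opening from 0.0 (shut) to 1.0 (fully open).
Only numpy, scipy, OpenCV 4.12 (cv2) and the standard library are available. Lean on these libraries where they do the work, as an engineer would, in place of code of your own. Each camera call takes 0.05 s, during which the arm holds its last target.

## Working session

There is one attempt and no reset: what is moved stays moved. The work goes in short steps, Python scripts to look and compute and a tool call to move; the robot and the scene stay as the last step left them, time stands still between calls to the robot, and variables do not carry over. Pictures are saved under pics/ and viewed, and the job is handed in when it is done.

Besides the shell and the picture viewer there is one more tool, called after "Request:" as name(argument=value, ...), one argument or row to a line, values as JSON. move_arm: Moves the arm, as the interface text tells. Its arguments: {"type":"object","properties":{"increments":{"type":"array","items":{"type":"number"}},"grip_force":{"type":"number"}},"required":["increments"]}

```bash
ls; mkdir -p pics
cat > h.py <<'E'
import numpy as np, cv2
from workcell import *
from scipy.spatial.transform import Rotation as R
def cam(n):
    p=camera_params(n); return p
def f(p): return 210/np.tan(np.radians(p['vertical_fov']/2))
def ray(p,uv):
    d=np.array([(uv[0]-p['cx'])/f(p),(uv[1]-p['cy'])/f(p),1.0]); T=np.array(p['pose']); return T[:3,3],T[:3,:3]@d
def atz(p,uv,z):
    o,d=ray(p,uv); return o+d*(z-o[2])/d[2]
def cloud(p,dep):
    v,u=np.mgrid[0:420,0:560]; F=f(p)
    P=np.stack([(u-p['cx'])/F*dep,(v-p['cy'])/F*dep,dep],-1); T=np.array(p['pose']); return P@T[:3,:3].T+T[:3,3]
def proj(p,X):
    T=np.array(p['pose']); c=(np.asarray(X)-T[:3,3])@T[:3,:3]; return c[...,0]/c[...,2]*f(p)+p['cx'],c[...,1]/c[...,2]*f(p)+p['cy']
E
python3 - <<'E'
from h import *
for n in ['scene','top']:
    p=cam(n); im,d=read_camera(n); cv2.imwrite(f'pics/{n}0.png',im[:,:,::-1]); np.savez(f'{n}0.npz',im=im,d=d)
    print(n,p)
    for q in ['lamp','shade_front','pack_a','pack_b','weight','gauge','bell','stamp','bottle']:
        try:
            r=pinpoint(n,q)
            print(q,[(np.round(x['uv'],1).tolist(),round(x['conf'],2),np.round(atz(p,x['uv'],.217 if q=='shade_front' else 0)[:2],3).tolist()) for x in r[:3]])
        except Exception as e: print(q,e)
print(state())
E
```

```text
pics
scene {'vertical_fov': 46.06949355605519, 'cx': 272.10685754528635, 'cy': 209.40395282936888, 'pose': array([[ 0.66204603,  0.53633822, -0.52348483,  1.23632006],
       [ 0.7494361 , -0.47969985,  0.45632618, -0.51315374],
       [-0.00637042, -0.69442737, -0.71953461,  0.99119203],
       [ 0.        ,  0.        ,  0.        ,  1.        ]])}
lamp [([268.3, 240.0], 0.6, [0.592, 0.034]), ([313.9, 211.6], 0.58, [0.599, 0.196])]
shade_front [([260.0, 172.5], 0.67, [0.564, 0.036])]
pack_a [([241.4, 219.9], 0.87, [0.489, 0.026]), ([272.5, 250.7], 0.76, [0.627, 0.018])]
pack_b [([241.4, 219.9], 0.87, [0.489, 0.026]), ([272.5, 250.7], 0.76, [0.627, 0.018])]
weight [([266.4, 238.2], 0.46, [0.584, 0.034])]
gauge [([123.6, 293.7], 0.94, [0.488, -0.336])]
bell [([177.9, 311.3], 0.69, [0.616, -0.266])]
stamp [([232.2, 249.2], 0.7, [0.554, -0.056]), ([125.6, 294.4], 0.69, [0.493, -0.334])]
bottle [([303.6, 276.3], 0.61, [0.739, 0.022])]
top {'vertical_fov': 56.651410514049644, 'cx': 277.63469432264344, 'cy': 201.96241367617716, 'pose': array([[-0.00253524, -0.98439183,  0.17597243,  0.445
[... 830 characters left out ...]
8.1, 254.5], 0.69, [0.496, 0.028])]
{'time': 1.0, 'q': array([ 1.21999917e+00,  4.23067253e-01,  1.62992234e+00,  1.26310482e-05,
        1.08861308e+00, -1.89926068e-02]), 'joint_velocities': array([ 0.00109725,  0.0002399 , -0.00058855,  0.00094705, -0.00013623,
        0.00075553]), 'effort': array([-4.35599159e-04, -5.57336855e+01, -2.82150275e+01,  3.10597841e-05,
        1.11510875e-03,  8.45681541e-06]), 'tool_pos': array([0.20355139, 0.59089233, 0.24833073]), 'ee_rot': array([-5.18816748e-01, -3.09844362e+00,  1.22348776e-05]), 'contact_force': array([-0.23097312,  0.31820707, -0.29304271]), 'ft_torque': array([-0.04483738, -0.0036427 , -0.01978886]), 'grip_width': 0.998059871190215}
```

View pics/scene0.png

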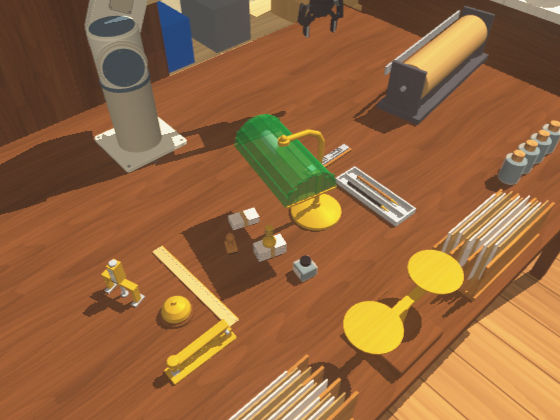

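View pics/top0.png

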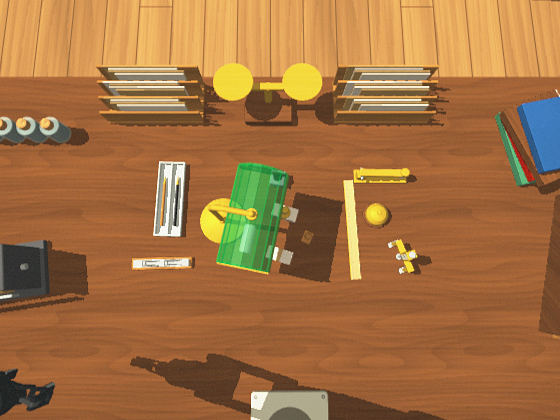

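The weight stands on the far pack (scene px ~270,245), so that is pack_a. The near pack is at (243,219) and the gauge, nearer than the bell, is at (120,280). I'll measure with depth next.

```bash
cat > v.py <<'E'
from h import *
for n in ['scene','top']:
    z=np.load(f'{n}0.npz'); im=z['im'];P=cloud(cam(n),z['d'])
    m=(P[...,0]>.4)&(P[...,0]<.85)&(P[...,1]>-.45)&(P[...,1]<.3)
    hsv=cv2.cvtColor(im,cv2.COLOR_RGB2HSV)
    ok=m&(z['d']>0)
    print(n,'counter z',np.median(P[...,2][ok&(abs(P[...,2])<.02)]))
    # packs: whitish points
    def rep(name,reg,zl,zh,col=None):
        s=ok&(P[...,0]>reg[0])&(P[...,0]<reg[1])&(P[...,1]>reg[2])&(P[...,1]<reg[3])&(P[...,2]>zl)&(P[...,2]<zh)
        if col is not None: s&=col
        if s.sum()<5: print(name,s.sum());return
        q=P[s]; r=cv2.minAreaRect(q[:,:2].astype(np.float32)*1000); print(name,s.sum(),'med',np.round(np.median(q,0),4),'min',np.round(q.min(0),3),'max',np.round(q.max(0),3),'rect',np.round(r[0],1),np.round(r[1],1),round(r[2],1))
    white=(hsv[...,1]<90)&(hsv[...,2]>90)
    rep('far',(.58,.68,-.07,.09),.027,.040,white)
    rep('near',(.45,.55,-.07,.09),.015,.029,white)
    rep('weighttop',(.57,.68,-.06,.09),.08,.1)
    rep('weight all',(.57,.68,-.06,.09),.045,.1)
    rep('gaugetop',(.42,.56,-.42,-.27),.116,.132)
    rep('gaugebarrel',(.42,.56,-.42,-.27),.065,.132)
    rep('gaugebar',(.42,.56,-.42,-.27),.045,.063)
    rep('gaugeall',(.42,.56,-.42,-.27),.005,.132)
    rep('stamp',(.5,.6,-.11,-.02),.012,.07)
    rep('bottle',(.69,.82,-.06,.09),.012,.07)
    rep('bell',(.56,.7,-.34,-.2),.012,.07)
    rep('ruler',(.35,.8,-.25,-.12),.003,.012)
    rep('foot',(.5,.7,.1,.3),.02,.036)
    rep('shade',(.4,.8,-.05,.3),.2,.32)
    rep('stapler',(.65,.8,-.4,-.15),.02,.08)
E
python3 v.py
```

```text
scene counter z -0.0002622950203990948
far 251 med [ 0.6292 -0.0045  0.0334] min [ 0.595 -0.031  0.027] max [0.653 0.051 0.039] rect [625.6   9.8] [76.1 41.5] 72.9
near 276 med [0.4992 0.0269 0.0211] min [ 0.466 -0.013  0.015] max [0.528 0.069 0.026] rect [497.7  27.4] [75.4 42.3] 71.3
weighttop 59 med [0.6245 0.0099 0.0901] min [0.613 0.001 0.08 ] max [0.633 0.02  0.094] rect [623.4  10.7] [19.4 18.7] 58.0
weight all 173 med [0.6272 0.0077 0.069 ] min [ 0.606 -0.005  0.045] max [0.641 0.028 0.094] rect [625.2   9.9] [32.5 30.2] 47.0
gaugetop 89 med [ 0.495  -0.3366  0.121 ] min [ 0.482 -0.349  0.116] max [ 0.508 -0.32   0.127] rect [ 491.8 -335.1] [22.5 27.4] 28.1
gaugebarrel 320 med [ 0.4989 -0.3372  0.1018] min [ 0.477 -0.35   0.065] max [ 0.508 -0.319  0.127] rect [ 492.  -335.3] [25.3 28.6] 20.6
gaugebar 234 med [ 0.5107 -0.3299  0.0586] min [ 0.445 -0.358  0.045] max [ 0.54  -0.311  0.063] rect [ 491.3 -335.1] [98.3 24.9] 23.6
gaugeall 779 med [ 0.5001 -0.3343  0.06  ] min [ 0.426 -0.372  0.005] max [ 0.545 -0.275  0.127] rect [ 478.8 -328.8] [ 82.4 125.3] 77.9
stamp 173 med [ 
[... 2048 characters left out ...]
 0.058] rect [561.2 -40.4] [71.5 37.9] 58.1
bottle 1
bell 408 med [ 0.6156 -0.2662  0.0352] min [ 0.581 -0.303  0.012] max [ 0.656 -0.2    0.053] rect [ 619.7 -250.5] [ 69.7 105.5] 3.8
ruler 1523 med [ 0.5916 -0.1961  0.005 ] min [ 0.402 -0.25   0.003] max [ 0.799 -0.12   0.012] rect [ 600.6 -185.2] [397.4 129.6] 0.1
foot 333 med [0.5904 0.2182 0.0245] min [0.545 0.181 0.02 ] max [0.658 0.25  0.034] rect [603.6 219.7] [ 61.5 117.4] 77.5
shade 5767 med [0.5757 0.0905 0.2773] min [0.442 0.004 0.202] max [0.712 0.204 0.307] rect [583.1 115.7] [181.1 253.5] 78.3
stapler 447 med [ 0.7394 -0.2834  0.0529] min [ 0.65  -0.366  0.02 ] max [ 0.76  -0.213  0.062] rect [ 735.5 -282.7] [115.2 138.9] 41.7
```

```bash
cat >> h.py <<'E'
def Rt(front,lean):
    """tool rotation: jaws horizontal, tool z leans; front = azimuth(deg) of the direction the gripper body leans to"""
    a=np.radians(front); l=np.radians(lean); h=np.array([np.cos(a),np.sin(a),0])
    z=-h*np.sin(l)-np.array([0,0,1])*np.cos(l)
    y=np.cross(h,[0,0,1]);  # horizontal
    y/=np.linalg.norm(y)
    x=np.cross(y,z); return np.stack([x,y,z],1)
def grasp2tcp(g,Rm): return np.asarray(g)+Rm[:,2]*.002
def plan(p0,R0,p1,R1):
    d=R0.T@(np.asarray(p1)-p0)*1000; w=R.from_matrix(R0.T@R1).as_rotvec(); return np.round(d,1),np.round(w,4)
def cur():
    s=state(); return s,np.array(s['tool_pos']),R.from_rotvec(s['ee_rot']).as_matrix()
E
cat > v2.py <<'E'
from h import *
from scipy.optimize import minimize
def fit(pts,lx,ly,x0,a0):
    # rect of known size best enclosing top points: penalise points outside + uniform coverage
    def c(v):
        a=v[2]; q=(pts-v[:2]*1); u=q@[np.cos(a),np.sin(a)]; w=q@[-np.sin(a),np.cos(a)]
        return np.sum(np.maximum(abs(u)-lx/2,0))+np.sum(np.maximum(abs(w)-ly/2,0))+0
    return minimize(c,[*x0,a0],method='Nelder-Mead',options=dict(xatol=1e-5,fatol=1e-6,initial_simplex=np.array([[*x0,a0],[x0[0]+.01,x0[1],a0],[x0[0],x0[1]+.01,a0],[*x0,a0+.1]])))
for n in ['scene','top']:
    z=np.load(f'{n}0.npz'); im=z['im'];P=cloud(cam(n),z['d']); hsv=cv2.cvtColor(im,cv2.COLOR_RGB2HSV)
    for nm,x0,h,zz in [('far',(.6256,.01),.034,.6),('near',(.497,.026),.022,0)]:
        s=(abs(P[...,0]-x0[0])<.055)&(abs(P[...,1]-x0[1])<.06)&(P[...,2]>h-.012)&(P[...,2]<h+.008)
        q=P[s]; a=np.radians(72); U=q[:,:2]@[np.cos(a),np.sin(a)]; W=q[:,:2]@[-np.sin(a),np.cos(a)]
        c0=np.array(x0)@[np.cos(a),np.sin(a)], np.array(x0)@[-np.sin(a),np.cos(a)]
        print(n,nm,len(q),'u',np.round((np.percentile(U,[0,2,98,100])-c0[0])*1000,1),'w',np.round((np.percentile(W,[0,2,98,100])-c0[1])*1000,1))
    s=(abs(P[...,0]-.624)<.03)&(abs(P[...,1]-.01)<.03)&(P[...,2]>.068)
    q=P[s]; 
    def c(v): return np.sum(abs(np.hypot(q[:,0]-v[0],q[:,1]-v[1])-.010)*(q[:,2]<.088)+np.maximum(np.hypot(q[:,0]-v[0],q[:,1]-v[1])-.010,0)*(q[:,2]>=.088))
    print('weight',minimize(c,[.623,.01],method='Nelder-Mead').x)
p,F=camera_params('top'),0
for n,q,zz in [('top','shade_front',.217),('scene','shade_front',.217)]:
    pass
s,p0,R0=cur(); p=camera_params('wrist'); T=np.array(p['pose']); print('wristcam in tool',np.round(R0.T@(T[:3,3]-p0),3),np.round(R0.T@T[:3,:3],3))
E
python3 v2.py
python3 - <<'E'
from h import *
s,p0,R0=cur()
print(plan(p0,R0,[.45,-.3,.42],Rt(258,10)), plan(p0,R0,[.2036,.5909,.42],R0)); print(Rt(258,0))
E
```

```text
scene far 334 u [-38.4 -37.8  37.5  38.6] w [-20.9 -19.3  19.3  21.2]
scene near 376 u [-36.2 -35.2  38.6  41.2] w [-23.6 -20.7  20.3  21.4]
weight [0.62668718 0.02325783]
top far 117 u [-38.8 -38.1   3.1   8.7] w [-18.7 -18.1  20.2  20.9]
top near 239 u [-37.2 -36.2  16.7  18.5] w [-18.9 -18.4  18.7  19.5]
weight [0.62523308 0.02508444]
wristcam in tool [ 0.083  0.    -0.126] [[ 0.    -0.948 -0.319]
 [ 1.    -0.     0.001]
 [-0.001 -0.319  0.948]]
(array([-523.2, -762. , -171.7]), array([-0.1477, -0.1307, -1.6884])) (array([  -0. ,    0. , -171.7]), array([0., 0., 0.]))
[[-0.20791169 -0.9781476   0.        ]
 [-0.9781476   0.20791169  0.        ]
 [-0.          0.         -1.        ]]
```

```bash
sed -i 's/y=np.cross(h,\[0,0,1\]);/y=np.cross([0,0,1],h);/' h.py; sed -i 's/(P\[...,2\]>.068)/(P[...,2]>.068)\&(P[...,2]<.097)/' v2.py; python3 v2.py | grep weight
python3 - <<'E'
from h import *
s,p0,R0=cur()
print(plan(p0,R0,[.45,-.2,.42],Rt(258,10)),Rt(258,45))
im,d=read_camera('wrist'); cv2.imwrite('pics/w0.png',im[:,:,::-1])
E
```

```text
weight [0.62189734 0.01191577]
weight [0.62255606 0.00995644]
(array([-490.6, -667.5, -171.7]), array([-0.1264,  0.1429,  1.4445])) [[ 0.14701577  0.9781476   0.14701577]
 [ 0.6916548  -0.20791169  0.6916548 ]
 [ 0.70710678  0.         -0.70710678]]
```

Request:
move_arm(
  increments=[0,0,-55,0,0,0,0,0,0,-110,0,0,0,0,-10,-14,-160,0,0,0.05,0,-45,-61,-172,0,0,0.15,0,-80,-109,-172,0,0,0.25,0,-115,-156,-172,0,0,0.35,0,-150,-204,-172,0,0,0.45,0,-185,-252,-172,0,0,0.55,0,-220,-299,-172,0,0,0.65,0,-250,-340,-172,0,0,0.75,0],
)

```text
time: 2.3
tool_pos: [0.3293, 0.1861, 0.4206]
ee_rot: [1.622, 2.69, 0.001]
contact_force: [1.4, -0.1, -0.2]
grip_width: 0.999
```

Run:
```python
from h import *
s,p0,R0=cur(); print(s['q'],p0)
Rm=Rt(258,45)
print(plan(p0,R0,[.45,-.25,.42],Rt(258,45)))
```

```text
[ 4.83158999e-01 -1.51469752e-01  1.90526594e+00 -2.05154464e-04
  1.38673463e+00 -2.41031277e-03] [0.32925966 0.18611395 0.42060478]
(array([-442.1,  -96.8,    0.6]), array([-0.2717,  0.7527,  0.6588]))
```

Request:
move_arm(
  increments=[-50,-11,0,-0.03,0.08,0.07,60,-100,-22,0,-0.05,0.15,0.13,60,-150,-33,0,-0.08,0.23,0.2,60,-200,-44,0,-0.11,0.31,0.27,60,-250,-55,0,-0.14,0.39,0.34,60,-300,-66,0,-0.18,0.48,0.43,60,-350,-77,0,-0.22,0.58,0.52,60,-400,-88,0,-0.25,0.67,0.6,60,-442,-97,0,-0.272,0.753,0.659,60,-442,-97,0,-0.272,0.753,0.659,60],
)

```text
time: 3.55
tool_pos: [0.4512, -0.2508, 0.4183]
ee_rot: [-1.964, -1.586, -0.812]
contact_force: [-0.2, -0.3, 0.0]
grip_width: 0.768
```

Run:
```python
from h import *
s,p0,R0=cur(); print(s['q'],p0,s['grip_width'],R0)
im,d=read_camera('wrist'); cv2.imwrite('pics/w1.png',im[:,:,::-1])
Rm=Rt(258,45); g=np.array([.6225,.0105,.078])
pre=grasp2tcp(g,Rm)-Rm[:,2]*.13
print(pre,plan(p0,R0,pre,Rm))
```

```text
[-0.84894017  0.31170184  1.58687391  0.61376271  1.74576641 -0.68701635] [ 0.45124212 -0.25079772  0.41834934] 0.7675629307861723 [[ 0.14987369  0.97793445  0.14554067]
 [ 0.69002269 -0.20888373  0.69299082]
 [ 0.70810068 -0.00343472 -0.70610313]]
[ 0.60368198 -0.07803181  0.16850967] (array([-34.9, 113.8, 318.3]), array([-0.0017, -0.0014, -0.0031]))
```

View pics/w1.png

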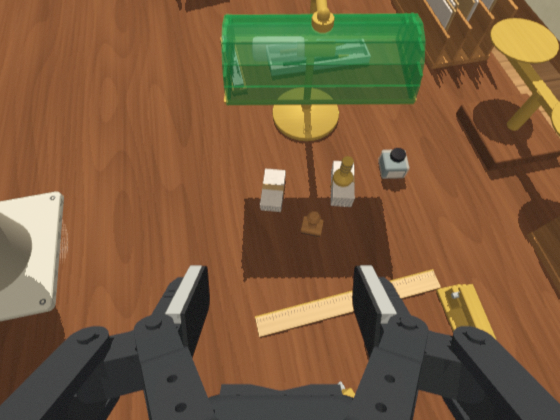

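The wrist view shows both packs and the weight in front of the shade: near pack (273,190), far pack with weight (344,180), stamp (313,223). Moving closer.

Request:
move_arm(
  increments=[-4,14,31,0,0,0,60,-9,28,62,0,0,0,60,-13,43,93,0,0,0,60,-18,57,124,0,0,0,60,-22,71,155,0,0,0,60,-26,85,186,0,0,0,60,-31,100,217,0,0,0,60,-35,114,248,0,0,0,60,-35,114,248,0,0,0,60,-35,114,248,0,0,0,60],
)

```text
time: 4.85
tool_pos: [0.5933, -0.1232, 0.2214]
ee_rot: [-1.96, -1.595, -0.812]
contact_force: [0.3, 0.3, -0.3]
grip_width: 0.763
```

```bash
cat > w.py <<'E'
from h import *
import sys
s,p0,R0=cur(); print(s['q'].round(3),p0,s['grip_width'])
p=camera_params('wrist'); im,d=read_camera('wrist'); cv2.imwrite(f'pics/{sys.argv[1]}.png',im[:,:,::-1]); np.savez(f'{sys.argv[1]}.npz',im=im,d=d,pose=p['pose'])
P=cloud(p,d)
print('counter',np.median(P[...,2][(abs(P[...,2])<.01)&(d>0)]))
for nm,x0,h in [('far',(.6252,.01),.034),('near',(.4973,.0272),.022)]:
    s_=(abs(P[...,0]-x0[0])<.06)&(abs(P[...,1]-x0[1])<.065)&(P[...,2]>h-.004)&(P[...,2]<h+.004)
    q=P[s_]; r=cv2.minAreaRect((q[:,:2]*1000).astype(np.float32)); print(nm,len(q),r)
s_=(abs(P[...,0]-.6225)<.03)&(abs(P[...,1]-.0105)<.03)&(P[...,2]>.068)&(P[...,2]<.097)
q=P[s_]; print('wtop',len(q),q[q[:,2]>.088].mean(0),q.max(0))
from scipy.optimize import minimize
def c(v): return np.sum(abs(np.hypot(q[:,0]-v[0],q[:,1]-v[1])-.010)*(q[:,2]<.088)+np.maximum(np.hypot(q[:,0]-v[0],q[:,1]-v[1])-.010,0)*(q[:,2]>=.088))
if len(q)>5: print('weight',minimize(c,[.623,.01],method='Nelder-Mead').x)
for Q in ['weight','pack_a','shade_front','lamp']:
    for x in pinpoint('wrist',Q)[:2]:
        print(Q,np.round(x['uv'],1),x['conf'],[np.round(atz(p,x['uv'],z),4) for z in (0,.034,.217)])
E
python3 w.py w2
```

```text
[-0.543  0.576  1.666  0.761  1.311 -0.702] [ 0.59329545 -0.12316006  0.2213722 ] 0.7631295637535721
counter 0.0006314346070788457
far 1149 ((621.5148315429688, 10.02536392211914), (76.80179595947266, 38.51954650878906), 73.09976959228516)
near 2261 ((494.4397277832031, 27.03736686706543), (76.35762786865234, 39.335086822509766), 72.42743682861328)
wtop 524 [0.61904704 0.00950274 0.09206541] [0.62906958 0.02044506 0.09396541]
weight [0.61938918 0.01129101]
weight [277.3 206.8] 0.98 [array([0.6205, 0.0275, 0.    ]), array([0.6174, 0.0109, 0.034 ]), array([ 0.6007, -0.0785,  0.217 ])]
pack_a [281.5 220.2] 0.69 [array([0.6219, 0.0092, 0.    ]), array([ 0.6186, -0.0057,  0.034 ]), array([ 0.6012, -0.086 ,  0.217 ])]
pack_a [171.1 224.8] 0.67 [array([0.494 , 0.0297, 0.    ]), array([0.5025, 0.0129, 0.034 ]), array([ 0.5485, -0.0776,  0.217 ])]
shade_front [183.2  63.6] 0.67 [array([0.5291, 0.2942, 0.    ]), array([0.5344, 0.253 , 0.034 ]), array([0.563 , 0.0314, 0.217 ])]
shade_front [235.9 101.2] 0.58 [array([0.5963, 0.2035, 0.    ]), array([0.5954, 0.1707, 0.034 ]), array([ 0.5907, -0.006 ,  0.217 ])]
lamp [236.4  98.5] 0.71 [array([0.5978, 0.2084, 0.    ]), array([0.5967, 0.1751, 0.034 ]), array([ 0.5913, -0.004 ,  0.217 ])]
```

View pics/w2.png

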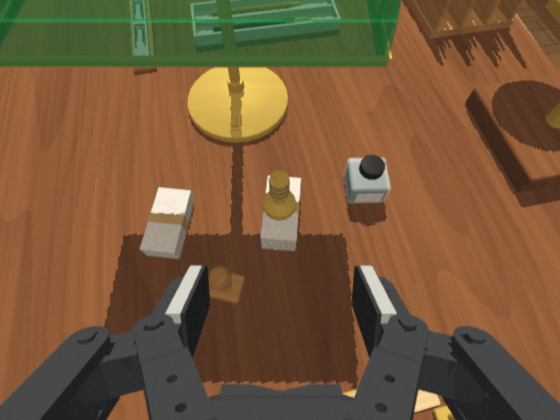

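Run:
```python
from h import *
s,p0,R0=cur()
Rm=Rt(258,45); g=np.array([.620,.0108,.078])
pre=grasp2tcp(g,Rm)-Rm[:,2]*.06
print(pre,plan(p0,R0,pre,Rm))
```

```text
[ 0.61147309 -0.02931598  0.11901219] (array([ -3.7,  -1.9, 140.5]), array([-0.0013,  0.0007,  0.0021]))
```

Request:
move_arm(
  increments=[0,0,20,0,0,0,60,-1,0,40,0,0,0,60,-2,-1,60,0,0,0,60,-2,-1,80,0,0,0,60,-3,-2,100,0,0,0,60,-3,-2,120,0,0,0,60,-4,-2,140,0,0,0,60,-4,-2,140,0,0,0,60,-4,-2,140,0,0,0,60,-4,-2,140,0,0,0,60],
)

```text
time: 6.35
tool_pos: [0.6115, -0.0297, 0.1189]
ee_rot: [-1.962, -1.593, -0.813]
contact_force: [0.6, -0.4, 0.3]
grip_width: 0.769
```

```bash
python3 w.py w3
python3 - <<'E'
from h import *
s,p0,R0=cur()
Rm=Rt(258,45); g=np.array([.620,.0108,.078])
pre=grasp2tcp(g,Rm)
print(pre,plan(p0,R0,pre,Rm))
E
```

```text
[-0.397  0.702  1.748  0.897  1.093 -0.788] [ 0.6114883  -0.02974765  0.11885123] 0.7691347988261807
counter 0.0006884249996411129
far 3074 ((621.6507568359375, 10.21883773803711), (76.63908386230469, 38.432891845703125), 73.34420776367188)
near 5491 ((494.5426025390625, 27.499893188476562), (75.97596740722656, 39.83905029296875), 72.27786254882812)
wtop 1336 [0.61906644 0.0098685  0.09216569] [0.62910808 0.02033908 0.09440426]
weight [0.61942247 0.01130034]
weight [280.  262.7] 0.59 [array([0.6216, 0.0213, 0.    ]), array([0.6195, 0.011 , 0.034 ]), array([ 0.608 , -0.0444,  0.217 ])]
pack_a [116.7 288.3] 0.9 [array([0.4933, 0.0272, 0.    ]), array([0.5075, 0.0161, 0.034 ]), array([ 0.5842, -0.0433,  0.217 ])]
pack_a [285.7 277.4] 0.73 [array([0.6236, 0.0086, 0.    ]), array([ 6.212e-01, -1.000e-04,  3.400e-02]), array([ 0.6084, -0.0468,  0.217 ])]
shade_front [196.9 391.4] 0.43 [array([ 0.5472, -0.0562,  0.    ]), array([ 0.5546, -0.0566,  0.034 ]), array([ 0.5942, -0.0588,  0.217 ])]
lamp [279.4 265.2] 0.7 [array([0.6207, 0.0193, 0.    ]), array([0.6187, 0.0093, 0.034 ]), array([ 0.6079, -0.0448,  0.217 ])]
[0.62029403 0.01218331 0.07658579] (array([ 0.5,  0.4, 59.8]), array([-0.0021,  0.0002,  0.0017]))
```

View pics/w3.png

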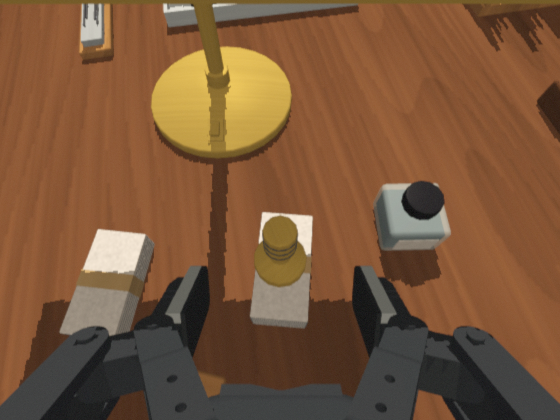

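Request:
move_arm(
  increments=[0,0,10,0,0,0,60,0,0,20,0,0,0,60,0,0,32,0,0,0,60,0,0,44,0,0,0,60,0,0,54,0,0,0,60,0,0,60,0,0,0,60,0,0,60,0,0,0,60,0,0,60,0,0,0,60,0,0,60,0,0,0,110,0,0,60,0,0,0,150],
  grip_force=30,
)

```text
time: 7.85
tool_pos: [0.6199, 0.0121, 0.0761]
ee_rot: [-1.962, -1.593, -0.812]
contact_force: [0.2, 0.5, -0.2]
grip_width: 0.413
```

```bash
python3 w.py w4
```

```text
[-0.328  0.767  1.759  0.973  1.014 -0.83 ] [0.61990687 0.01212298 0.07607619] 0.41347650464573127
counter 0.0006997893569406777
far 5284 ((622.0003662109375, 11.918201446533203), (72.72770690917969, 38.74601364135742), 72.71173095703125)
near 8798 ((494.1180114746094, 27.81431007385254), (76.05037689208984, 40.76108169555664), 72.47322082519531)
wtop 5945 [0.61975722 0.00847813 0.09231981] [0.65194337 0.033697   0.09699448]
weight [0.62039142 0.010801  ]
weight [278.5 315.6] 0.58 [array([0.6193, 0.0167, 0.    ]), array([0.6184, 0.0115, 0.034 ]), array([ 0.6136, -0.0165,  0.217 ])]
weight [ 74.6 339.2] 0.21 [array([0.4943, 0.0287, 0.    ]), array([0.5124, 0.0216, 0.034 ]), array([ 0.6098, -0.0162,  0.217 ])]
pack_a [ 71.8 340.3] 0.74 [array([0.4927, 0.0284, 0.    ]), array([0.511 , 0.0214, 0.034 ]), array([ 0.6098, -0.0162,  0.217 ])]
lamp [210.6 103. ] 0.78 [array([0.5979, 0.2011, 0.    ]), array([0.6002, 0.1679, 0.034 ]), array([ 0.6129, -0.011 ,  0.217 ])]
```

View pics/w4.png

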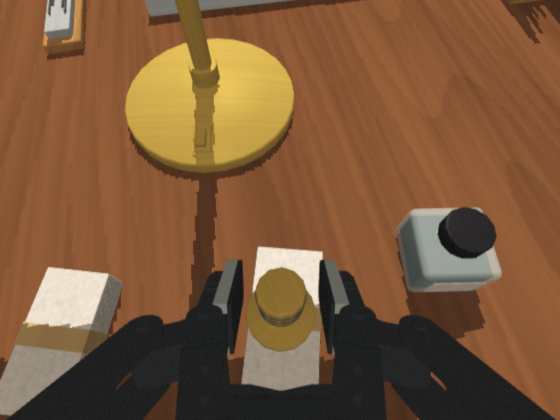

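Request:
move_arm(
  increments=[0,0,0,0,0,0,175,0,0,0,0,0,0,190,0,0,0,0,0,0,200,0,0,0,0,0,0,230,0,0,0,0,0,0,230,0,0,0,0,0,0,230,3,0,-3,0,0,0,230,6,0,-6,0,0,0,230,9,0,-9,0,0,0,230,9,0,-9,0,0,0,230],
  grip_force=40,
)

```text
time: 9.35
tool_pos: [0.6199, 0.0123, 0.089]
ee_rot: [-1.961, -1.593, -0.812]
contact_force: [0.2, -0.5, -2.4]
grip_width: 0.222
```

```bash
python3 w.py w5
```

```text
[-0.328  0.745  1.761  0.962  1.026 -0.811] [0.61993391 0.0123128  0.08896832] 0.22186265679673522
counter 0.0006997202309945993
far 3009 ((622.5535888671875, 11.678901672363281), (72.92058563232422, 37.17009735107422), 74.6021728515625)
near 7902 ((494.2584533691406, 27.597692489624023), (75.86463928222656, 39.96377944946289), 71.70285034179688)
wtop 1387 [0.62056785 0.01733735 0.09299413] [0.64386142 0.03292337 0.09699463]
weight [0.62061683 0.01683579]
weight [280.2 316.8] 0.72 [array([0.6207, 0.0179, 0.    ]), array([0.6196, 0.0129, 0.034 ]), array([ 0.614 , -0.0144,  0.217 ])]
pack_a [ 84.8 342.6] 0.93 [array([ 0.4941,  0.028 , -0.    ]), array([0.5113, 0.0215, 0.034 ]), array([ 0.6036, -0.0136,  0.217 ])]
lamp [213.9 112.8] 0.9 [array([0.5985, 0.2018, 0.    ]), array([0.6007, 0.1704, 0.034 ]), array([0.6122, 0.0008, 0.217 ])]
```

View pics/w5.png

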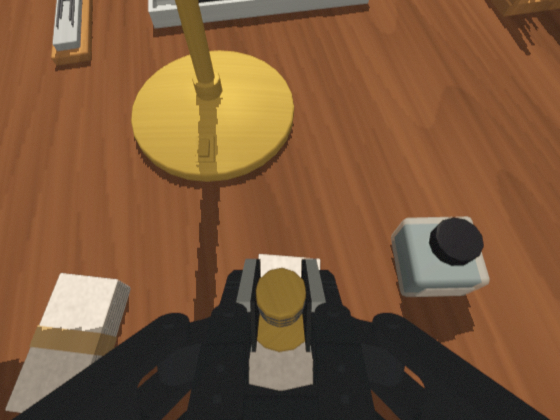

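Run:
```python
from h import *
s,p0,R0=cur(); Rm=Rt(258,45)
print(plan(p0,R0,[.4947,.0286,.089],Rm),plan(p0,R0,[.4947,.0286,.070],Rm), (R0.T@[0,0,1]))
```

```text
(array([  -6.5, -125.6,   -7.2]), array([-0.0029,  0.0002,  0.0014])) (array([ -20. , -125.6,    6.2]), array([-0.0029,  0.0002,  0.0014])) [ 0.7069661  -0.00106115 -0.70724664]
```

Request:
move_arm(
  increments=[0,-10,0,0,0,0,230,-1,-25,-2,0,0,0,230,-2,-45,-3,0,0,0,230,-4,-65,-4,0,0,0,230,-5,-85,-5,0,0,0,230,-6,-105,-6,0,0,0,230,-6.5,-118,-7,-0.003,0,0.001,230,-6.5,-125.5,-7,-0.003,0,0.001,230,-13,-125.5,-0.5,-0.003,0,0.001,230,-20,-125.5,6,-0.003,0,0.001,230],
)

```text
time: 10.85
tool_pos: [0.4956, 0.0281, 0.0697]
ee_rot: [-1.965, -1.592, -0.815]
contact_force: [0.7, 0.3, -2.3]
grip_width: 0.223
```

```bash
python3 w.py w6
```

```text
[-0.38   0.693  2.035  1.057  0.927 -1.055] [0.49559638 0.02812212 0.06967124] 0.222541686843569
counter 0.0006900478385203773
far 10570 ((621.1478271484375, 10.266525268554688), (76.26756286621094, 40.54957580566406), 72.97831726074219)
near 3255 ((494.6208190917969, 28.998096466064453), (73.24112701416016, 37.85546112060547), 71.86324310302734)w.py:11: RuntimeWarning: Mean of empty slice.
  q=P[s_]; print('wtop',len(q),q[q[:,2]>.088].mean(0),q.max(0))
  ret = um.true_divide(
Traceback (most recent call last):
  File "w.py", line 11, in <module>
    q=P[s_]; print('wtop',len(q),q[q[:,2]>.088].mean(0),q.max(0))
                                                        ~~~~~^^^
ValueError: zero-size array to reduction operation maximum which has no identity
```

View pics/w6.png

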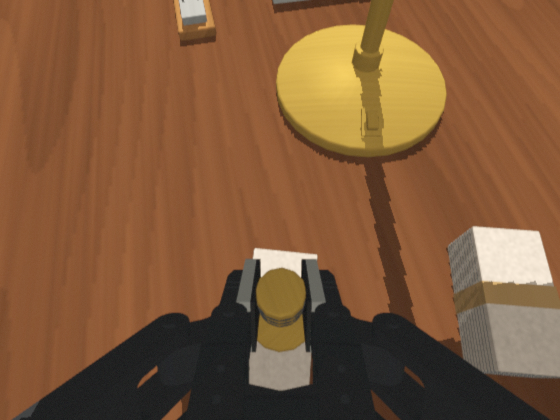

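Request:
move_arm(
  increments=[-1,-0.4,1,0,0,0,230,-2,-0.4,2,0,0,0,230,-3,-0.4,3,0,0,0,230,-3,-0.4,3,0,0,0,230,-3.5,-0.4,3.5,0,0,0,230,-3.5,-0.4,3.5,0,0,0,230,-3.8,-0.4,3.8,0,0,0,230,-3.8,-0.4,3.8,0,0,0,230,-4,-0.4,4,0,0,0,230,-4,-0.4,4,0,0,0,230],
)

```text
time: 12.15
tool_pos: [0.4945, 0.0285, 0.0646]
ee_rot: [-1.964, -1.591, -0.814]
contact_force: [-1.3, 0.8, -2.4]
grip_width: 0.218
```

Run:
```python
from h import *
for i in range(3):
    s,p0,R0=cur(); print(p0,s['contact_force'],s['ft_torque']); read_camera('top')
```

```text
[0.49447949 0.0284832  0.06460996] [-1.26607399  0.78657562 -2.3613808 ] [-0.63116664  0.0566516   0.02185952]
[0.49447533 0.02848857 0.06461262] [-0.31489647 -0.35406735 -1.99098372] [-0.55795511  0.10449558  0.01077036]
[0.49449328 0.02849269 0.06460872] [-3.38782429e-01  7.19416274e-04 -1.56783944e+00] [-0.60228273  0.15522348  0.05519093]
```

Request:
move_arm(
  increments=[-0.2,0,0.2,0,0,0,230,-0.4,0,0.4,0,0,0,230,-0.5,0,0.5,0,0,0,230,-0.6,0,0.6,0,0,0,230,-0.7,0,0.7,0,0,0,230,-0.7,0,0.7,0,0,0,230,-0.7,0,0.7,0,0,0,230,-0.7,0,0.7,0,0,0,230,-0.7,0,0.7,0,0,0,230,-0.7,0,0.7,0,0,0,230],
)

```text
time: 13.55
tool_pos: [0.4945, 0.0285, 0.0638]
ee_rot: [-1.964, -1.591, -0.814]
contact_force: [-1.7, -1.8, 5.5]
grip_width: 0.22
```

Run:
```python
from h import *
for i in range(3):
    s,p0,R0=cur(); print(p0,s['contact_force'],s['ft_torque']); read_camera('top')
```

```text
[0.4945424  0.028545   0.06384338] [-1.65190418 -1.76422854  5.46348133] [0.03827654 0.23342452 0.15487652]
[0.49453021 0.02856532 0.06384166] [-0.53200155 -2.01777014  4.8367599 ] [0.07122872 0.2447418  0.21725646]
[0.49451212 0.02853273 0.06382317] [-1.16146942 -1.58855641  5.47790369] [0.01869257 0.17559278 0.20209681]
```

Request:
move_arm(
  increments=[0.3,0,-0.3,0,0,0,230,0.3,0,-0.3,0,0,0,190,0.3,0,-0.3,0,0,0,180,0.3,0,-0.3,0,0,0,165,0.3,0,-0.3,0,0,0,150,0.3,0,-0.3,0,0,0,130,0.3,0,-0.3,0,0,0,130,0.3,0,-4,0,0,0,130,0.3,0,-8,0,0,0,130,0.3,0,-14,0,0,0,130],
)

```text
time: 14.95
tool_pos: [0.4924, 0.0188, 0.074]
ee_rot: [-1.964, -1.591, -0.814]
contact_force: [-0.3, -0.3, 0.1]
grip_width: 0.488
```

Run:
```python
from h import *
s,p0,R0=cur(); print(p0,s['contact_force'],s['grip_width'])
p=camera_params('wrist'); im,d=read_camera('wrist'); cv2.imwrite('pics/w7.png',im[:,:,::-1]); P=cloud(p,d)
print(plan(p0,R0,p0+[0,0,0]-R0[:,2]*.13,R0))
```

```text
[0.49237871 0.01877076 0.07400106] [-0.29660729 -0.2638544   0.05021664] 0.4876895102977531
(array([  -0.,    0., -130.]), array([0., 0., 0.]))
```

View pics/w7.png

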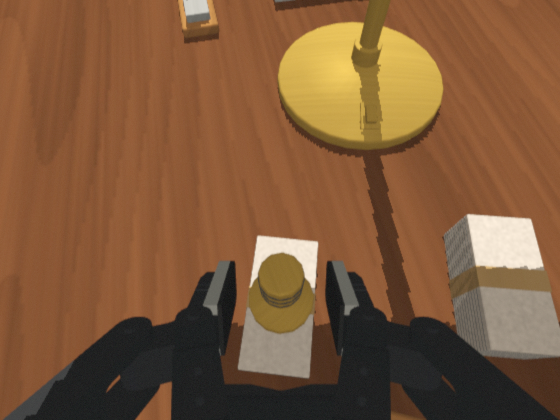

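The weight stands upright in the middle of the near pack (281,290). Backing out to measure.

Request:
move_arm(
  increments=[0,0,-15,0,0,0,130,0,0,-35,0,0,0,130,0,0,-60,0,0,0,130,0,0,-85,0,0,0,130,0,0,-110,0,0,0,130,0,0,-130,0,0,0,100,0,0,-145,0,0,0,60,0,0,-150,0,0,0,60,0,0,-150,0,0,0,60,0,0,-150,0,0,0,60],
)

```text
time: 16.25
tool_pos: [0.4701, -0.0842, 0.1794]
ee_rot: [-1.963, -1.591, -0.813]
contact_force: [0.4, 0.1, -0.7]
grip_width: 0.762
```

```bash
cat > w8.py <<'E'
from h import *
import sys
s,p0,R0=cur(); print(s['q'].round(3),p0,s['grip_width'])
p=camera_params('wrist'); im,d=read_camera('wrist'); cv2.imwrite(f'pics/{sys.argv[1]}.png',im[:,:,::-1])
P=cloud(p,d)
for nm,x0,h in [('far',(.6222,.01),.034),('near',(.4945,.0272),.022)]:
    s_=(abs(P[...,0]-x0[0])<.06)&(abs(P[...,1]-x0[1])<.065)&(P[...,2]>h-.004)&(P[...,2]<h+.004)
    q=P[s_]; r=cv2.minAreaRect((q[:,:2]*1000).astype(np.float32)); print(nm,len(q),r)
q=P[(abs(P[...,0]-.494)<.03)&(abs(P[...,1]-.028)<.03)&(P[...,2]>.056)&(P[...,2]<.09)]
print('wtop',q[q[:,2]>.077].mean(0),q.max(0))
from scipy.optimize import minimize
def c(v): return np.sum(abs(np.hypot(q[:,0]-v[0],q[:,1]-v[1])-.010)*(q[:,2]<.076)+np.maximum(np.hypot(q[:,0]-v[0],q[:,1]-v[1])-.010,0)*(q[:,2]>=.076))
print('weight',minimize(c,[.494,.028],method='Nelder-Mead').x)
E
python3 w8.py w8
```

```text
[-0.603  0.499  1.967  0.784  1.18  -0.895] [ 0.47010128 -0.08416238  0.17939654] 0.7624643861141863
far 2925 ((621.2784423828125, 9.87460708618164), (76.48973846435547, 39.36992263793945), 73.7840347290039)
near 1386 ((494.0105895996094, 27.37839126586914), (76.61237335205078, 38.81049728393555), 71.44196319580078)
wtop [0.49372838 0.02581519 0.08031721] [0.50399285 0.03637399 0.08270563]
weight [0.49399389 0.02727064]
```

View pics/w8.png

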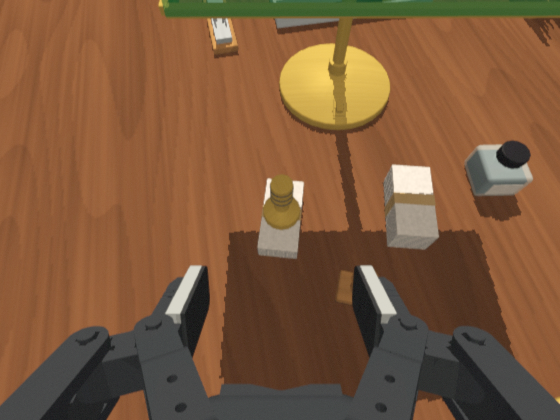

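Run:
```python
from h import *
s,p0,R0=cur(); Rm=Rt(291,45); g=np.array([.489,-.335,.092])
pre=grasp2tcp(g,Rm)-Rm[:,2]*.16
print(pre,plan(p0,R0,pre,Rm))
```

```text
[ 0.5290379  -0.43930229  0.20372287] (array([-219.7,  131.2, -254.4]), array([ 0.4063, -0.0005, -0.407 ]))
```

Request:
move_arm(
  increments=[-22,13,-25,0.04,0,-0.04,60,-50,30,-58,0.09,0,-0.09,60,-80,48,-93,0.14,0,-0.14,60,-110,66,-127,0.2,0,-0.2,60,-140,84,-162,0.25,0,-0.25,60,-170,101,-197,0.31,0,-0.31,60,-200,119,-232,0.36,0,-0.36,60,-220,131,-254,0.406,0,-0.407,60,-220,131,-254,0.406,0,-0.407,60,-220,131,-254,0.406,0,-0.407,60],
)

```text
time: 17.55
tool_pos: [0.5287, -0.4386, 0.203]
ee_rot: [-1.379, -2.004, -0.573]
contact_force: [0.7, -0.3, 0.9]
grip_width: 0.763
```

```bash
cat > g.py <<'E'
from h import *
import sys
s,p0,R0=cur(); print(s['q'].round(3),p0,s['grip_width'])
p=camera_params('wrist'); im,d=read_camera('wrist'); cv2.imwrite(f'pics/{sys.argv[1]}.png',im[:,:,::-1])
P=cloud(p,d); gx=np.array([.489,-.335])
near=(np.hypot(P[...,0]-gx[0],P[...,1]-gx[1])<.065)&(d>.12)
for nm,a,b in [('cap',.120,.128),('barrel',.066,.116),('bartop',.056,.064),('shoetop',.003,.012)]:
    q=P[near&(P[...,2]>a)&(P[...,2]<b)]
    if len(q)>10:
        r=cv2.minAreaRect((q[:,:2]*1000).astype(np.float32)); print(nm,len(q),np.round(r[0],1),np.round(r[1],1),round(r[2],2),q.min(0).round(3),q.max(0).round(3))
for x in pinpoint('wrist','gauge')[:2]: print(np.round(x['uv'],1),x['conf'],atz(p,x['uv'],0))
E
python3 g.py g1
```

```text
[-0.82   0.915  1.036  0.288  1.925 -1.19 ] [ 0.52872579 -0.43858366  0.2030244 ] 0.7628349375633108
cap 389 [ 488.7 -336. ] [17.  18.3] 38.13 [ 0.48  -0.345  0.12 ] [ 0.499 -0.327  0.126]
barrel 704 [ 493.4 -348. ] [22.   3.8] 21.75 [ 0.482 -0.352  0.066] [ 0.503 -0.342  0.116]
bartop 1410 [ 489.6 -337.6] [95.6 21.8] 21.15 [ 0.442 -0.361  0.056] [ 0.536 -0.312  0.063]
shoetop 520 [ 489.5 -341.7] [93.4 58.1] 43.05 [ 0.446 -0.389  0.003] [ 0.539 -0.313  0.012]
[277.7 237.6] 0.8 [ 0.48788473 -0.33977127  0.        ]
[450.8  59.5] 0.52 [0.6231911  0.00952162 0.        ]
```

View pics/g1.png

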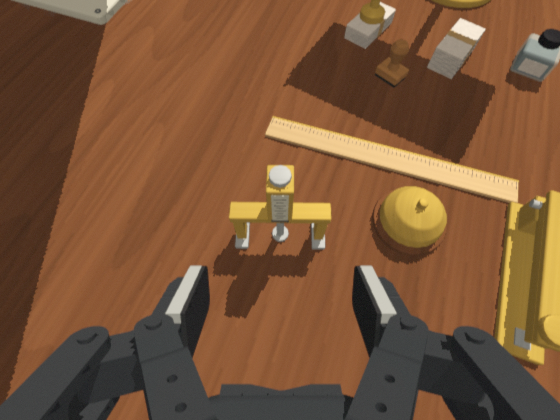

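Run:
```python
from h import *
s,p0,R0=cur(); Rm=Rt(291.3,45); g=np.array([.4899,-.3388,.092])
print(plan(p0,R0,grasp2tcp(g,Rm),Rm))
```

```text
(array([ -3.5,  -0.6, 156.7]), array([ 0.0045, -0.0009, -0.0037]))
```

Request:
move_arm(
  increments=[-0.5,0,20,0.004,0,-0.004,60,-1,0,45,0.004,0,-0.004,60,-2,0,70,0.004,0,-0.004,60,-2.5,-0.5,95,0.004,0,-0.004,80,-3,-0.5,118,0.004,0,-0.004,100,-3.5,-0.5,138,0.004,0,-0.004,100,-3.5,-0.5,150,0.004,0,-0.004,100,-3.5,-0.5,156.5,0.004,0,-0.004,110,-3.5,-0.5,156.5,0.004,0,-0.004,125,-3.5,-0.5,156.5,0.004,0,-0.004,140],
  grip_force=60,
)

```text
time: 18.9
tool_pos: [0.4903, -0.3395, 0.0912]
ee_rot: [-1.374, -2.011, -0.57]
contact_force: [0.2, -0.2, -0.1]
grip_width: 0.45
```

```bash
python3 g.py g2
```

```text
[-0.768  0.908  1.348  0.302  1.619 -1.241] [ 0.49027603 -0.33950472  0.09124825] 0.44954185016774234
cap 235 [ 487.2 -331.5] [19.5 12.1] 17.65 [ 0.478 -0.34   0.12 ] [ 0.496 -0.324  0.126]
barrel 5506 [ 491.4 -342.3] [66.  39.7] 21.3 [ 0.457 -0.368  0.066] [ 0.523 -0.315  0.116]
bartop 1250 [ 489.5 -337.6] [96.1 21.7] 20.28 [ 0.441 -0.356  0.056] [ 0.535 -0.312  0.064]
shoetop 27 [ 506.1 -353.5] [12.5 41.9] 62.92 [ 0.487 -0.359  0.003] [ 0.528 -0.341  0.007]
[279.  322.1] 0.58 [ 0.48866064 -0.33746711  0.        ]
```

View pics/g2.png

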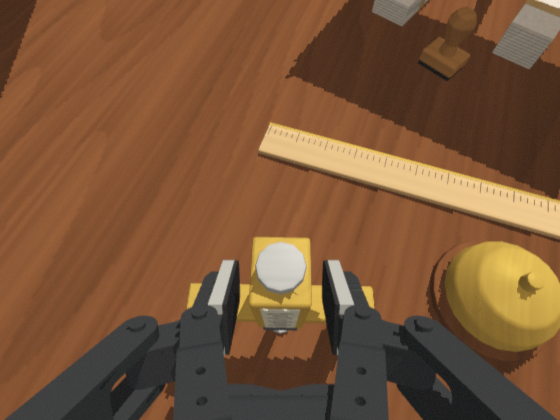

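Request:
move_arm(
  increments=[0,0,0,0,0,0,170,0,0,0,0,0,0,185,0,0,0,0,0,0,195,0,0,0,0,0,0,235,0,0,0,0,0,0,235,0,0,0,0,0,0,235,0,0,0,0,0,0,235,4,0,-4,0,0,0,235,9,0,-9,0,0,0,235,14,0,-14,0,0,0,235],
  grip_force=70,
)

```text
time: 20.25
tool_pos: [0.4898, -0.3388, 0.1108]
ee_rot: [-1.373, -2.01, -0.569]
contact_force: [-0.6, 0.8, -4.5]
grip_width: 0.248
```

```bash
python3 g.py g3
python3 - <<'E'
from h import *
s,p0,R0=cur(); print(s['contact_force'],s['grip_width'],s['ft_torque'],np.degrees(np.arctan2(-R0[1,2],-R0[0,2])), np.degrees(np.arcsin(R0[2,1])))
E
```

```text
[-0.767  0.882  1.35   0.302  1.643 -1.233] [ 0.48980478 -0.33884605  0.11075608] 0.2483436276752864
cap 1351 [ 493.3 -347.6] [48.2 33.8] 22.12 [ 0.467 -0.368  0.12 ] [ 0.514 -0.326  0.128]
barrel 2962 [ 489.7 -338.3] [96.2 34.6] 21.34 [ 0.441 -0.36   0.074] [ 0.536 -0.311  0.116]
[278.5 323.4] 0.81 [ 0.48705854 -0.33521605  0.        ]
[-0.45393297  0.7901418  -4.03049733] 0.2416021160569388 [-0.70311291 -0.29751485  0.03160922] -68.81502504991042 0.09397131917657295
```

View pics/g3.png

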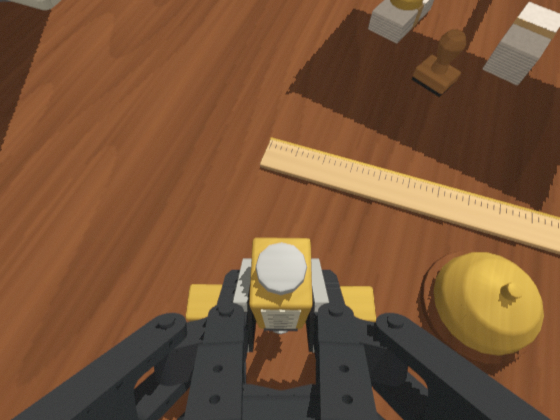

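```bash
cat > t.py <<'E'
from h import *
s,p0,R0=cur(); lean=np.degrees(np.arccos(-R0[2,2])); print('lean',lean)
LEAN=lean
def tgt(back,lift,P=(.6213,.0100),az=253.3,lean=LEAN):
    Rm=Rt(az,lean); h=np.array([np.cos(np.radians(az)),np.sin(np.radians(az)),0])
    return np.array([P[0],P[1],.0911+lift])+h*(.003+back),Rm
if __name__=='__main__':
    for b,l in [(.12,.068),(.035,.068),(.035,.045),(0,.045),(0,.01),(0,0)]:
        p1,Rm=tgt(b,l); print(b,l,p1.round(4),plan(p0,R0,p1,Rm))
E
python3 t.py
```

```text
lean 44.88551318388024
0.12 0.068 [ 0.586  -0.1078  0.1591] (array([161.6, 173.3,  94.1]), array([-0.4667, -0.0005,  0.4708]))
0.035 0.068 [ 0.6104 -0.0264  0.1591] (array([209. , 225.6, 141.5]), array([-0.4667, -0.0005,  0.4708]))
0.035 0.045 [ 0.6104 -0.0264  0.1361] (array([192.8, 225.5, 157.8]), array([-0.4667, -0.0005,  0.4708]))
0 0.045 [0.6204 0.0071 0.1361] (array([212.3, 247.1, 177.2]), array([-0.4667, -0.0005,  0.4708]))
0 0.01 [0.6204 0.0071 0.1011] (array([187.6, 247. , 202. ]), array([-0.4667, -0.0005,  0.4708]))
0 0 [0.6204 0.0071 0.0911] (array([180.5, 247. , 209.1]), array([-0.4667, -0.0005,  0.4708]))
```

Request:
move_arm(
  increments=[12,0,-12,0,0,0,235,26,0,-26,0,0,0,235,37,5,-30,0,0,0,235,52,25,-16,-0.05,0,0.05,235,72,52,4,-0.12,0,0.12,235,93,80,25,-0.21,0,0.212,235,114,109,46,-0.3,0,0.303,235,136,138,68,-0.39,0,0.393,235,154,163,87,-0.45,0,0.454,235,162,173,94,-0.467,0,0.471,235],
)

```text
time: 21.6
tool_pos: [0.5849, -0.1052, 0.1595]
ee_rot: [-2.04, -1.518, -0.843]
contact_force: [0.1, -0.2, -4.5]
grip_width: 0.25
```

```bash
cat > g4.py <<'E'
from t import *
import sys
print(s['q'].round(3),p0,s['contact_force'],'az',np.degrees(np.arctan2(-R0[1,2],-R0[0,2]))%360,'roll',np.degrees(np.arcsin(R0[2,1])))
p=camera_params('wrist'); im,d=read_camera('wrist'); cv2.imwrite(f'pics/{sys.argv[1]}.png',im[:,:,::-1])
P=cloud(p,d)
h=.034
s_=(abs(P[...,0]-.6213)<.06)&(abs(P[...,1]-.01)<.065)&(P[...,2]>h-.004)&(P[...,2]<h+.004)
q=P[s_]; 
if len(q)>20: print('far',len(q),cv2.minAreaRect((q[:,:2]*1000).astype(np.float32)))
# gauge in tool frame
Q=(P-p0)@R0; m=(abs(Q[...,0])<.06)&(abs(Q[...,1])<.06)&(d>0)&(d<.35)
for b,l in [(.035,.068),(.035,.045),(0,.045),(0,.01),(0,0)]:
    p1,Rm=tgt(b,l,lean=44.9); print(b,l,p1.round(4),plan(p0,R0,p1,Rm))
E
python3 g4.py g4
```

```text
lean 44.98090178106483
[-0.533  0.629  1.761  0.846  1.159 -0.76 ] [ 0.58492497 -0.10515338  0.15947713] [ 0.09346679 -0.18457419 -4.49147675] az 253.45538833823355 roll -0.10966097763680449
far 3156 ((621.239013671875, 10.02633285522461), (76.9520263671875, 38.52839279174805), 73.73152923583984)
0.035 0.068 [ 0.6104 -0.0264  0.1591] (array([58.3,  1.8, 58.8]), array([-0.0019, -0.0014, -0.0008]))
0.035 0.045 [ 0.6104 -0.0264  0.1361] (array([42. ,  1.9, 75. ]), array([-0.0019, -0.0014, -0.0008]))
0 0.045 [0.6204 0.0071 0.1361] (array([66.8,  1.9, 99.8]), array([-0.0019, -0.0014, -0.0008]))
0 0.01 [0.6204 0.0071 0.1011] (array([ 42. ,   2. , 124.5]), array([-0.0019, -0.0014, -0.0008]))
0 0 [0.6204 0.0071 0.0911] (array([ 35. ,   2. , 131.6]), array([-0.0019, -0.0014, -0.0008]))
```

View pics/g4.png

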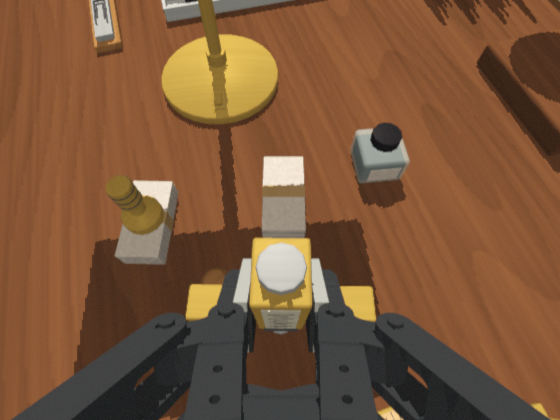

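Request:
move_arm(
  increments=[8,0,8,0,0,0,235,18,0,18,0,0,0,235,30,0,30,0,0,0,235,42,0,42,0,0,0,235,53,0,53,0,0,0,235,59,0,59,0,0,0,235,55,0,63,0,0,0,235,49,0,69,0,0,0,235,43,0,75,0,0,0,235,43,0,75,0,0,0,235],
)

```text
time: 22.9
tool_pos: [0.6088, -0.0278, 0.1349]
ee_rot: [-2.042, -1.516, -0.842]
contact_force: [0.2, 1.0, -4.2]
grip_width: 0.245
```

```bash
python3 g4.py g5
```

```text
lean 44.96083960572611
[-0.4    0.656  1.792  0.941  1.053 -0.747] [ 0.60875449 -0.02778112  0.13489139] [ 0.16059145  0.97635456 -4.16450418] az 253.43395528774693 roll -0.1914777412095442
far 705 ((621.4638061523438, 10.430564880371094), (76.32569885253906, 37.60810852050781), 73.12467193603516)
0.035 0.068 [ 0.6104 -0.0264  0.1591] (array([ 18.4,   1.1, -15.9]), array([-0.0017, -0.0011, -0.0031]))
0.035 0.045 [ 0.6104 -0.0264  0.1361] (array([2.1, 1.2, 0.4]), array([-0.0017, -0.0011, -0.0031]))
0 0.045 [0.6204 0.0071 0.1361] (array([26.9,  1.1, 25.1]), array([-0.0017, -0.0011, -0.0031]))
0 0.01 [0.6204 0.0071 0.1011] (array([ 2.2,  1.2, 49.9]), array([-0.0017, -0.0011, -0.0031]))
0 0 [0.6204 0.0071 0.0911] (array([-4.9,  1.3, 57. ]), array([-0.0017, -0.0011, -0.0031]))
```

View pics/g5.png

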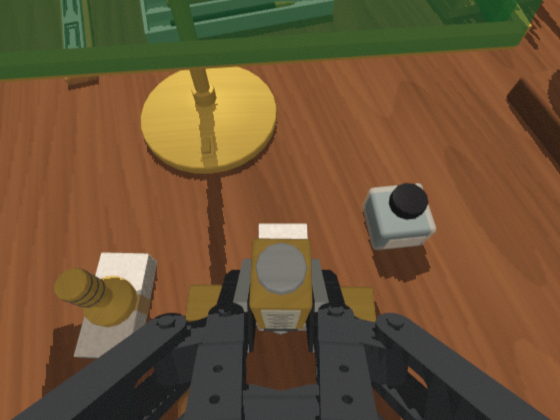

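Request:
move_arm(
  increments=[3,0,3,0,0,0,235,8,0.5,7,0,0,-0.003,235,13,1,12,-0.002,-0.001,-0.003,235,18,1,17,-0.002,-0.001,-0.003,235,23,1,21,-0.002,-0.001,-0.003,235,27,1,25,-0.002,-0.001,-0.003,235,27,1,25,-0.002,-0.001,-0.003,235,27,1,25,-0.002,-0.001,-0.003,235,27,1,25,-0.002,-0.001,-0.003,235,27,1,25,-0.002,-0.001,-0.003,235],
)

```text
time: 24.2
tool_pos: [0.6209, 0.0072, 0.1374]
ee_rot: [-2.042, -1.521, -0.846]
contact_force: [-0.5, 1.0, -3.9]
grip_width: 0.248
```

```bash
python3 g4.py g6
python3 - <<'E'
from h import *
im,d=read_camera('scene'); cv2.imwrite('pics/s6.png',cv2.resize(im[150:350,150:400],None,fx=3,fy=3,interpolation=cv2.INTER_CUBIC)[:,:,::-1])
E
```

```text
lean 44.90028811475286
[-0.337  0.651  1.795  0.976  1.019 -0.723] [0.62085133 0.00716058 0.13739916] [-0.53420942  0.98476669 -3.90137472] az 253.17857537956482 roll 0.11742880381197296
far 2990 ((615.9652709960938, -7.962766647338867), (37.336761474609375, 38.11212921142578), 73.31512451171875)
0.035 0.068 [ 0.6104 -0.0264  0.1591] (array([ -9.6,  -0.3, -40.2]), array([ 0.0015, -0.    ,  0.0014]))
0.035 0.045 [ 0.6104 -0.0264  0.1361] (array([-25.8,  -0.4, -23.9]), array([ 0.0015, -0.    ,  0.0014]))
0 0.045 [0.6204 0.0071 0.1361] (array([-1. , -0.4,  0.8]), array([ 0.0015, -0.    ,  0.0014]))
0 0.01 [0.6204 0.0071 0.1011] (array([-25.7,  -0.5,  25.6]), array([ 0.0015, -0.    ,  0.0014]))
0 0 [0.6204 0.0071 0.0911] (array([-32.8,  -0.5,  32.7]), array([ 0.0015, -0.    ,  0.0014]))
```

View pics/g6.png

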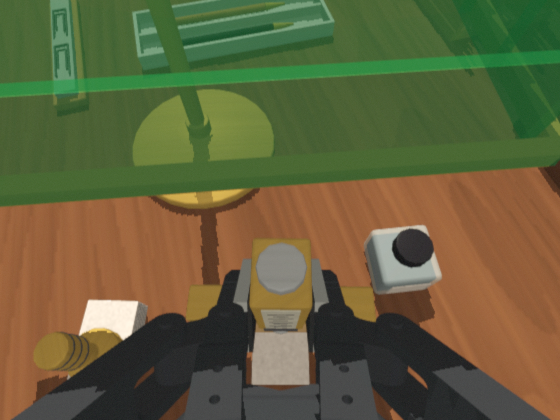

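View pics/s6.png

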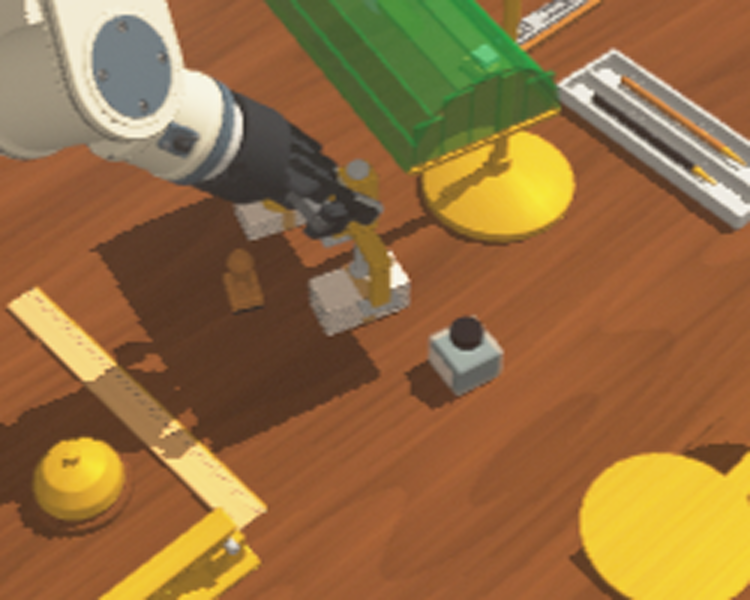

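Request:
move_arm(
  increments=[-3,-0.2,3,0,0,0,235,-7,-0.4,7,0.001,0,0.001,235,-11,-0.5,11,0.001,0,0.001,235,-15,-0.5,15,0.001,0,0.001,235,-19,-0.5,19,0.001,0,0.001,235,-23,-0.5,23,0.001,0,0.001,235,-26,-0.5,26,0.001,0,0.001,235,-28.5,-0.5,28.5,0.001,0,0.001,235,-30,-0.5,30,0.001,0,0.001,235,-30,-0.5,30,0.001,0,0.001,235],
)

```text
time: 25.55
tool_pos: [0.6204, 0.0075, 0.0949]
ee_rot: [-2.042, -1.52, -0.844]
contact_force: [-0.7, -0.8, -1.8]
grip_width: 0.252
```

```bash
python3 g4.py g7
python3 - <<'E'
from h import *
im,d=read_camera('scene'); cv2.imwrite('pics/s7.png',cv2.resize(im[200:290,220:320],None,fx=6,fy=6,interpolation=cv2.INTER_CUBIC)[:,:,::-1])
E
```

```text
lean 44.90236566363985
[-0.337  0.722  1.797  1.014  0.981 -0.794] [0.62040297 0.007458   0.09492991] [-0.69885068 -0.82677515 -1.8448635 ] az 253.28712622450178 roll 0.03221191132894894
far 3534 ((620.81591796875, 8.528873443603516), (71.84374237060547, 38.005470275878906), 73.3645248413086)
0.035 0.068 [ 0.6104 -0.0264  0.1591] (array([ 20.3,   0.2, -70.4]), array([ 0.0002, -0.    ,  0.0006]))
0.035 0.045 [ 0.6104 -0.0264  0.1361] (array([  4.1,   0.1, -54.1]), array([ 0.0002, -0.    ,  0.0006]))
0 0.045 [0.6204 0.0071 0.1361] (array([ 28.8,   0.2, -29.4]), array([ 0.0002, -0.    ,  0.0006]))
0 0.01 [0.6204 0.0071 0.1011] (array([ 4.1,  0.1, -4.6]), array([ 0.0002, -0.    ,  0.0006]))
0 0 [0.6204 0.0071 0.0911] (array([-2.9,  0.1,  2.5]), array([ 0.0002, -0.    ,  0.0006]))
```

View pics/g7.png

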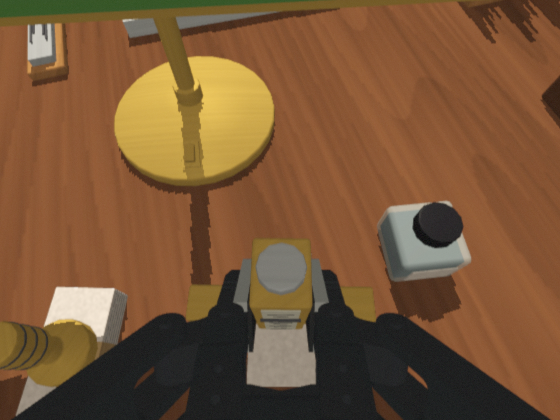

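View pics/s7.png

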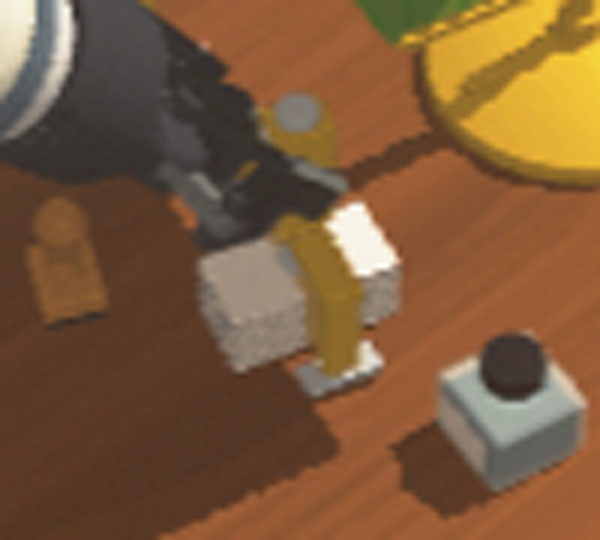

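Request:
move_arm(
  increments=[-0.5,0,0.4,0,0,0,235,-1,0,0.8,0,0,0,235,-1.5,0,1.2,0,0,0,235,-2,0,1.7,0,0,0,235,-2.3,0,2,0,0,0,235,-2.5,0,2.2,0,0,0,235,-2.7,0,2.4,0,0,0,235,-2.7,0,2.4,0,0,0,235,-2.7,0,2.4,0,0,0,235,-2.7,0,2.4,0,0,0,235],
)

```text
time: 26.9
tool_pos: [0.6204, 0.0071, 0.0914]
ee_rot: [-2.042, -1.52, -0.845]
contact_force: [0.9, 0.6, -2.1]
grip_width: 0.247
```

Run:
```python
from h import *
for i in range(3):
    s,p0,R0=cur(); print(p0,s['contact_force'],s['ft_torque'],np.degrees(np.arccos(-R0[2,2]))); read_camera('top')
```

```text
[0.62044843 0.00714924 0.09141934] [ 0.93157239  0.60063658 -2.10925675] [-0.40452595  0.01873763 -0.02097757] 44.898593194407944
[0.62044255 0.00715663 0.09142879] [ 0.91117846  1.44293081 -1.65705984] [-0.48016648  0.10100236 -0.02784148] 44.89814269009678
[0.62044742 0.00715849 0.09142409] [ 1.29876385  0.92489507 -2.34479741] [-0.41591444  0.09730693 -0.02466499] 44.89681360826273
```

Not yet standing (about 2 N still carried). Down in fine steps.

Request:
move_arm(
  increments=[-0.15,0,0.15,0,0,0,235,-0.3,0,0.3,0,0,0,235,-0.3,0,0.3,0,0,0,235,-0.4,0,0.4,0,0,0,235,-0.5,0,0.5,0,0,0,235,-0.5,0,0.5,0,0,0,235,-0.5,0,0.5,0,0,0,235,-0.5,0,0.5,0,0,0,235,-0.5,0,0.5,0,0,0,235,-0.5,0,0.5,0,0,0,235],
)

```text
time: 28.3
tool_pos: [0.6204, 0.0072, 0.091]
ee_rot: [-2.042, -1.52, -0.845]
contact_force: [-1.9, -1.4, 4.9]
grip_width: 0.248
```

Run:
```python
from h import *
for i in range(3):
    s,p0,R0=cur(); print(p0,s['contact_force'],s['ft_torque'],np.degrees(np.arccos(-R0[2,2]))); read_camera('top')
```

```text
[0.62044507 0.00723195 0.09096778] [-1.86233679 -1.39978752  4.94091728] [0.07547683 0.08028541 0.15203991] 44.92282988414862
[0.62040606 0.00720839 0.09097103] [-2.25735317 -0.85694052  4.44563673] [0.08993164 0.06642212 0.17197515] 44.92181520478593
[0.62043479 0.00719802 0.09096892] [-2.74667913 -0.55472816  6.05933218] [0.10464273 0.01671054 0.18373925] 44.91984935238017
```

Request:
move_arm(
  increments=[0.2,0,-0.2,0,0,0,235,0.2,0,-0.2,0,0,0,190,0.2,0,-0.2,0,0,0,180,0.2,0,-0.2,0,0,0,170,0.2,0,-0.2,0,0,0,155,0.2,0,-0.2,0,0,0,140,0.2,0,-0.2,0,0,0,125,0.2,0,-0.2,0,0,0,125,0.2,0,-0.2,0,0,0,125,0.2,0,-0.2,0,0,0,125],
)

```text
time: 29.7
tool_pos: [0.6204, 0.0072, 0.091]
ee_rot: [-2.042, -1.52, -0.844]
contact_force: [0.3, -0.9, -0.2]
grip_width: 0.504
```

```bash
python3 g4.py g8
```

```text
lean 44.898616992878225
[-0.337  0.729  1.796  1.017  0.977 -0.801] [0.62041242 0.00718324 0.09099774] [ 0.30292582 -0.8894661  -0.22575687] az 253.2697389776297 roll 0.046198621659000225
far 4071 ((621.2628784179688, 9.907135009765625), (75.06928253173828, 38.089881896972656), 73.34693145751953)
0.035 0.068 [ 0.6104 -0.0264  0.1591] (array([ 23.2,   0.1, -73. ]), array([0.0004, 0.    , 0.0008]))
0.035 0.045 [ 0.6104 -0.0264  0.1361] (array([  7. ,   0.1, -56.7]), array([0.0004, 0.    , 0.0008]))
0 0.045 [0.6204 0.0071 0.1361] (array([ 31.8,   0.1, -32. ]), array([0.0004, 0.    , 0.0008]))
0 0.01 [0.6204 0.0071 0.1011] (array([ 7.1,  0. , -7.2]), array([0.0004, 0.    , 0.0008]))
0 0 [0.6204 0.0071 0.0911] (array([ 0. ,  0. , -0.1]), array([0.0004, 0.    , 0.0008]))
```

View pics/g8.png

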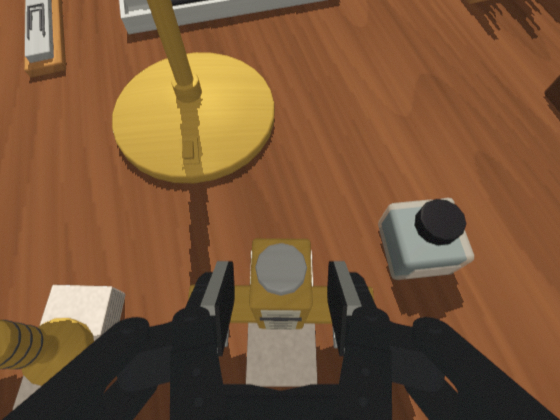

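Released, gauge standing centred at (281,268–330). Withdrawing along the tool axis, then checking.

Request:
move_arm(
  increments=[0,0,-5,0,0,0,125,0,0,-14,0,0,0,125,0,0,-26,0,0,0,125,0,0,-42,0,0,0,125,0,0,-60,0,0,0,125,0,0,-80,0,0,0,125,0,0,-100,0,0,0,125,0,0,-120,0,0,0,125,0,0,-140,0,0,0,125,0,0,-150,0,0,0,125],
)

```text
time: 31.0
tool_pos: [0.59, -0.0954, 0.1984]
ee_rot: [-2.043, -1.521, -0.846]
contact_force: [0.6, -0.2, 0.1]
grip_width: 0.508
```

```bash
cat > fin.py <<'E'
from h import *
s,p0,R0=cur(); print(s['time'],p0,s['contact_force'])
p=camera_params('wrist'); im,d=read_camera('wrist'); cv2.imwrite('pics/f1.png',im[:,:,::-1]); P=cloud(p,d)
def rr(nm,c,r,a,b):
    q=P[(np.hypot(P[...,0]-c[0],P[...,1]-c[1])<r)&(P[...,2]>a)&(P[...,2]<b)&(d>.15)]
    if len(q)<10: print(nm,len(q));return
    k=cv2.minAreaRect((q[:,:2]*1000).astype(np.float32)); print(nm,len(q),np.round(k[0],1),np.round(k[1],1),round(k[2],1),'zmed',np.median(q[:,2]).round(4))
rr('cap',(.6213,.01),.06,.121,.13); rr('bar',(.6213,.01),.07,.056,.064); rr('pack_a',(.6213,.01),.06,.030,.038); rr('pack_b',(.4945,.0272),.06,.018,.026); rr('wt',(.4945,.0272),.03,.076,.09); rr('shoe',(.6213,.01),.075,.004,.010)
q=P[(np.hypot(P[...,0]-.6213,P[...,1]-.01)<.055)&(P[...,2]>.057)&(P[...,2]<.064)&(d>.15)]
A=np.c_[q[:,:2]-[.6213,.01],np.ones(len(q))]; print('bar plane',np.linalg.lstsq(A,q[:,2],rcond=None)[0])
im,d=read_camera('scene'); cv2.imwrite('pics/f2.png',cv2.resize(im[190:320,170:340],None,fx=4,fy=4,interpolation=cv2.INTER_CUBIC)[:,:,::-1])
E
python3 fin.py
```

```text
31.0 [ 0.59000868 -0.09539865  0.19838643] [ 0.59558501 -0.24785378  0.07282645]
cap 392 [621.1   9.9] [17.4 16.9] 70.7 zmed 0.1244
bar 1471 [620.6   8.5] [21.8 95.9] 73.5 zmed 0.0605
pack_a 1577 [621.6   9.7] [81.1 77.1] 32.6 zmed 0.0346
pack_b 1731 [494.4  27.1] [76.2 38.7] 71.7 zmed 0.0225
wt 427 [494.6  26.5] [19.2 19.2] 3.2 zmed 0.0803
shoe 424 [617.2  -2.4] [50.2 95.8] 73.0 zmed 0.0065
bar plane [0.00790872 0.02715269 0.06047755]
```

View pics/f1.png

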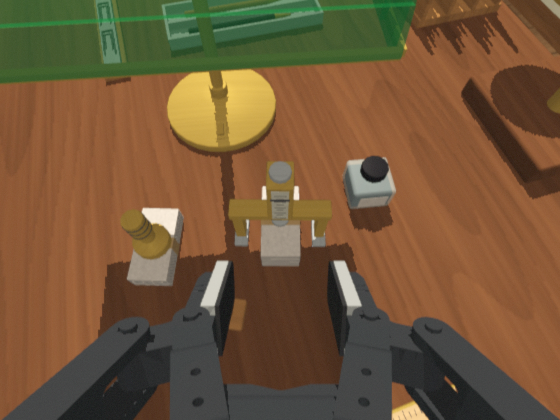

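View pics/f2.png

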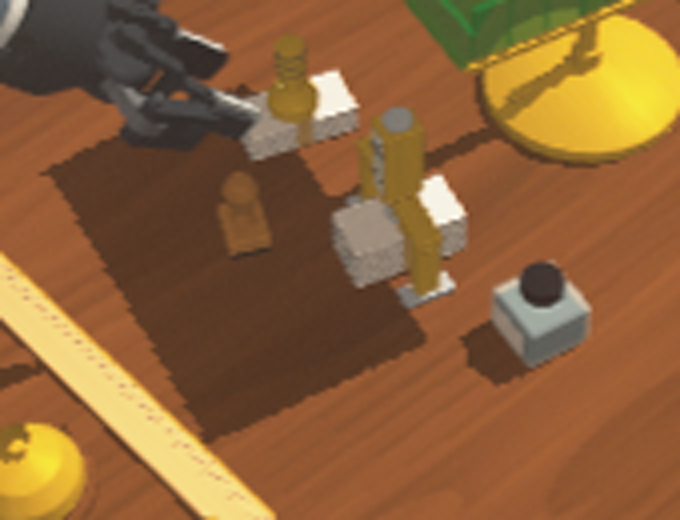

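```bash
python3 -c "
from workcell import *
print(hand_in())"
```

```text
the job is handed in; nothing more can be done
None
```

The job is done and was handed in at about 31 s of the 61 s allowed. I moved the brass weight from the thicker, farther pack to the middle of the thinner one. Then I lowered the gauge astride the bared pack, holding it with the gripper leaning back 45°, let go and backed the arm off.

Last checks:
- **Gauge:** it stands upright at (621.1, 9.9) mm, less than 1 mm from the pack's middle as measured just before lowering. Its cap is at 124.4 mm and its bar at 60.5 mm, which match legs flat on the counter.
- **Bar level:** a plane fitted to the bar's top came out with a slight slope (0.027 in y). I put that down to depth noise and edge points, because the cap and bar heights agree.
- **Weight:** it stands upright within about 1 mm of the thinner pack's centre.
- **Packs:** both were within about 1 mm of where they lay at the start. The final outline of the gauged pack was spoiled by the gauge's own points; just after I let go it read (621.3, 9.9) mm.
- **Forces:** no unexpected force showed in the readings after each move; the highest was about 6 N, while setting the gauge down. I saw no sign of touching the lamp or the other things.
- **Not checked:** I could not read the foot's value directly. I infer that it bears on the cards from the soles being down and the pack's top measuring about 34 mm.

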